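Lay out a power converter on the bench plate and load its battery

ROBOT

A 7-joint arm with a two-finger parallel gripper is mounted at the origin on the work surface. World frame = base frame: x ahead of the robot, y to its left, z up, the work surface at z = 0. Lengths are in m, angles in rad, forces in N, time in s.
With the tool pointing down it reaches from about 0.4 to 0.85 m from the base axis. Payload 10.4 kg.
Tool frame: the origin (TCP) lies at the very end of the fingers, on their centre line; the grasp point (between the pads) lies 19 mm behind it; z points along the fingers, y is the line along which they close (so a half turn about z gives the same grasp; the last joint's range is limited). The gripper opens to 87 mm and grips with 3 to 60 N. Pads are 19 mm wide; open, the fingers measure 117 mm over their backs; the gripper's body (75 mm by 190 mm) begins 51 mm behind the grasp point.
Start: joints at [1.301, 0.332, -0.065, 1.46, 0.022, 1.35, -0.088], TCP at [0.153, -0.606, 0.223] pointing down, gripper open.
Joint ranges: [-2.6, 2.6], [-0.5, 2.12], [-1.47, 1.34], [0.16, 2.42], [-1.27, 4.41], [0.06, 2.06], [-2.6, 2.6]. Speed limits (rad/s): [2.22, 2.22, 2.79, 2.79, 3.14, 3.14, 3.14].

INTERFACE

Orientations are given as a unit quaternion [x, y, z, w].
In Python, from bench import * gives the robot as it stands.
- The arm moves only by the tool step_arm, never from a script. Its arguments are lists of equal length, an entry for each row: "delta_pos": the shift along the world's x, y, z in units of 25 mm (1.0 is 25 mm), a list of three; "turn": the turn about the world's z in units of 0.12 rad (1.0 is 0.12 rad). In form: {"delta_pos": [[tx, ty, tz], ...], "turn": [turn, ...]}. A call has 1 to 12 rows; each row shifts and turns the commanded pose from where the row before left it; what a row does not reach is not made up. A row lasts 1/10 s, in which the tool goes at most 50 mm and 8.59 degrees, less where a joint would pass 70% of its speed; a pose out of reach is approached as far as the arm can. A call with a number of a shift or a turn outside -1 to 1 is refused whole. A call with a gripper value outside its range is refused whole. "grip" is the closure, from 0 (fully open) to 1 (shut), set as the call begins (left out, the last holds). The fingers move at their own pace and stop on an object; "newtons" is the grip in N (left out, the last holds). Time passes only in rows, so rows that do not move let the fingers close. It gives the time, the measured TCP pose, the force, the opening and the grip force at its end, in the units of the state.
- read_state(): the state, without advancing time (a new reading comes with each control period).
- camera(name): name is "scene" or "top"; returns a dict with "image" (480x640x3 uint8, red, green, blue), "z_map" (480x640 float32, m along the optical axis (not along the pixel's ray), 0 where there is no reading), "mtx" (3x3 intrinsics, pixels), "view" (4x4, takes a point from world to camera coordinates). Camera axes: x right, y up, looking along -z (the intrinsics and any distortion apply to the point x, -y, -z); pixel columns grow to the right and rows downward; lengths in m; the calibration is good to about 2 mm. A picture is of the moment at which its call begins.
- close_job(): hands the job in; it is judged then, once.
The state is a dict: "time": time; "joint_positions": joint angles; "joint_vel": joint speeds; "joint_torque": joint torques, N m; "ee_pos": TCP position; "eef_rot": TCP orientation; "ft_force": force on the tool from outside, world axes, zero at the start; "torque": the same for the moment, N m; "width": finger opening in m; "grip_force": force on a finger pad.
Only numpy, scipy, OpenCV 4.12 (cv2) and the standard library are available. Lean on these libraries where they do the work, as an engineer would, in place of code of your own. Each camera call takes 0.05 s, during which the arm holds its last target. There are 200 camera calls.

TASK

Lay out the converter on the aluminium plate: set the finned heat sink squarely and centrally on top of the black power module (fins up, long side along the module's long side), stand the capacitor midway between the power module and the terminal block and in line with them, and lay the copper coil flat directly behind the capacitor (towards the plate's edge away from the robot) with a finger's width, about 20 mm, between the two. Only when all three stand there, put in the power: slide the battery holder's gate fully open, set the battery pack upright down in the pocket, and slide the gate fully shut over it. Leave everything released and at rest.

Things in the scene. Friction and masses are not known exactly. Their poses are not given: they have to be found in the camera images.
- heatsink_center (a point): Loose aluminium heat sink with seven upright fins: 56 mm long (its x, along the fins), 46 mm wide (its y), 36 mm high. The point is its centre, 18 mm above its underside; z is up. Grip it across the 46 mm width, on the outer fins.
- capacitor_center (a point): Loose upright grey can capacitor with a bright metal top, diameter 35 mm, 50 mm high. The point is its centre, 25 mm above its underside; z is up along its axis.
- coil_center (a point): Loose ring-shaped choke coil wound in copper, lying flat: outer diameter 50 mm, hole 26 mm, 26 mm high. The point is its centre, 13 mm above its underside; z is up along the ring's axis.
- battery_center (a point): Loose plain black battery pack, a block 48 mm long (its x), 36 mm wide (its y) and 44 mm high, with two small brass contacts on its top. The point is its centre, 22 mm above its underside; z is up. Grip it across the 36 mm width.
- plate: Fixed aluminium plate, 140 mm (its x) by 230 mm (its y), 8 mm thick. Origin at the centre of its underside; x points to its far edge, away from the robot (within 0.25 rad of the robot's x), y left. The power module and terminal block are fixed on it at its two ends, both at x = -30 mm, y = +80 and -80 mm (which is where varies).
- module: Power module fixed on the plate: flat black block with a dark metal top, 62 mm (its x) by 52 mm (its y), 16 mm high, so its top is 24 mm above the bench. Origin at the centre of its underside (on the plate); axes parallel to the plate's.
- terminal: Terminal block fixed on the plate: grey stepped block with a row of three screws, 44 mm (its x) by 26 mm (its y), 30 mm high. Origin at the centre of its underside (on the plate); axes parallel to the plate's.
- holder: Fixed grey battery holder. Origin on the bench below the pocket's centre; x points from pocket to gate tower, roughly away from the robot. Pocket: floor 6 mm above the bench, opening 60 (x) by 46 mm (y), lips 5 mm thick with tops at 14 mm; the battery's long side goes along x. Floor plate 64 mm wide, x -36 to 97 mm. Tower x 38 to 94 mm, 52 mm high (rails 61), 44 mm wide.
- gate (a joint): Sliding steel gate of the holder, a tongue 34 mm wide, 53 to 59 mm above the bench. Value: travel in m along the holder's +x; 0 = shut (tip at holder x = -12 mm, 3 mm above the loaded battery), 0.050 = fully open (tip at x = 38 mm, pocket free from above). End stops at both; about 1.5 N of friction; stays where left.
- gate_tab (a point): Black upright grip tab on the gate: 12 mm (holder x) by 24 mm (holder y), 30 mm high, from 59 to 89 mm above the bench. The point is its centre, 74 mm above the bench, 60 mm along the holder's x from the pocket centre when shut and 110 mm when open; it moves with the gate.

How it is judged:
On the way, in this order (a step that is already met when the one before it is completed fails the run):
1. heat sink, capacitor and coil all stand in their places on the plate (x of heatsink_center in the frame of module between -0.009 and 0.009 m and y of heatsink_center in the frame of module between -0.009 and 0.009 m and z of heatsink_center in the frame of module between 0.031 and 0.037 m and angle between each of heatsink_center, capacitor_center, coil_center's own z axis and vertical below 0.1 rad and angle between the x axis of heatsink_center and the x axis of module, either way round below 0.2 rad and x of capacitor_center in the frame of plate between -0.043 and -0.017 m and y of capacitor_center in the frame of plate between -0.013 and 0.013 m and z of capacitor_center in the frame of plate between 0.03 and 0.036 m and y of coil_center in the frame of plate between -0.02 and 0.02 m and x of coil_center in the frame of plate above 0 m and z of coil_center in the frame of plate between 0.018 and 0.024 m and horizontal distance between coil_center and capacitor_center between 0.05 and 0.077 m), for 0.2 s.
2. then the gate is slid fully open (over 42 mm of 50), the battery still outside (value of joint gate above 0.042 m and horizontal distance between battery_center and holder above 0.05 m), for 0.2 s.
3. the battery stands in the pocket, the gate still open (value of joint gate above 0.042 m and x of battery_center in the frame of holder between -0.01 and 0.01 m and y of battery_center in the frame of holder between -0.009 and 0.009 m and height (world z) of battery_center between 0.025 and 0.031 m and angle between battery_center's own z axis and vertical below 0.1 rad), for 0.2 s.
At the end, for the whole second after the job is handed in: Heat sink flat on the module, within 9 mm and 0.2 rad; capacitor upright within 13 mm (each way) of the midpoint of module and terminal block; coil flat behind it, centres 50 to 77 mm apart, within 20 mm sideways; battery upright on the pocket floor, gate shut to 6 mm; all at rest (all of step 1 and x of battery_center in the frame of holder between -0.01 and 0.01 m and y of battery_center in the frame of holder between -0.009 and 0.009 m and height (world z) of battery_center between 0.025 and 0.031 m and angle between battery_center's own z axis and vertical below 0.1 rad and value of joint gate below 0.006 m and linear speed of each of heatsink, capacitor, coil, battery below 0.02 m/s); the robot touches nothing.
It also fails if it takes over 131 s, if anything falls off the work surface, if the arm or the gripper's body presses on something with over 40 N, if the wrist force passes 120 N, or if a joint passes its speed limit or range.

## Working session

There is one attempt and no reset: what is moved stays moved. The work goes in short steps, Python scripts to look and compute and a tool call to move; the robot and the scene stay as the last step left them, time stands still between calls to the robot, and variables do not carry over. Pictures are saved under pics/ and viewed, at most 14 in all, crops included, and the job is handed in when it is done.

Besides the shell and the picture viewer there is one more tool, called after "Call:" by a JSON object that holds its "method" and its "body", one argument or row to a line. step_arm: Moves the arm, as the interface text tells. Shifts and turns lie within -1 to 1; 1 stands for 25 mm of shift or 0.12 rad of turn. Its arguments: {"type":"object","properties":{"delta_pos":{"type":"array"},"turn":{"type":"array"},"grip":{"type":"number"},"newtons":{"type":"number"}},"required":["delta_pos","turn"]}

```bash
ls; mkdir -p pics
python3 - <<'E'
from bench import *
import numpy as np,cv2
s=read_state();print(s)
for n in("scene","top"):
    c=camera(n);np.savez(f"{n}0.npz",**c);cv2.imwrite(f"pics/{n}0.png",c["image"][:,:,::-1]);print(c["mtx"],c["view"])
E
```

```text
pics
{'time': 0.0, 'joint_positions': array([ 1.30139158,  0.33288193, -0.06470505,  1.46097284,  0.02160872,
        1.34987579, -0.08848757]), 'joint_vel': array([ 2.87961489e-04,  4.91137315e-04,  2.99018444e-03,  8.24818627e-04,
        4.18284795e-05, -1.24984974e-03,  4.35710991e-04]), 'joint_torque': array([-7.16633622e-04, -6.23269987e+01,  2.41401064e-02, -3.89905536e+01,
       -6.14556950e-02,  3.97465797e-02,  1.00300788e-04]), 'ee_pos': array([ 0.15258934, -0.60568006,  0.22173262]), 'eef_rot': array([ 9.92392818e-01,  1.23109609e-01, -1.25269981e-04, -7.10037712e-04]), 'ft_force': array([ 0.2526489 , -0.1340632 , -0.06914027]), 'torque': array([-0.00891822,  0.00034022, -0.00178598]), 'grip_force': 0.0, 'width': 0.08710033032745505}
[[450.91649544   0.         310.09055467]
 [  0.         450.91649544 244.04330425]
 [  0.           0.           1.        ]] [[-0.4650746   0.88497382  0.02295548  0.27514063]
 [-0.54541363 -0.30685963  0.77997509  0.20268141]
 [ 0.69730164  0.35022637  0.62538941 -1.19665418]
 [ 0.          0.          0.          1.        ]]
[[528.7609252    0.         317.88375008]
 [  0.         528.7609252  239.051279  ]
 [  0.           0.           1.        ]] [[-0.00196603 -0.99977416  0.02116062 -0.05195258]
 [ 0.98430555  0.00179931  0.17646343 -0.50901367]
 [-0.17646165  0.02117545  0.98407972 -0.9785714 ]
 [ 0.          0.          0.          1.        ]]
```

View pics/scene0.png

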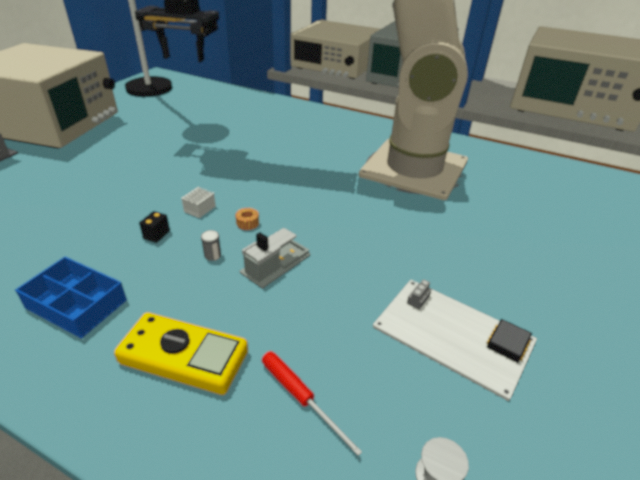

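View pics/top0.png

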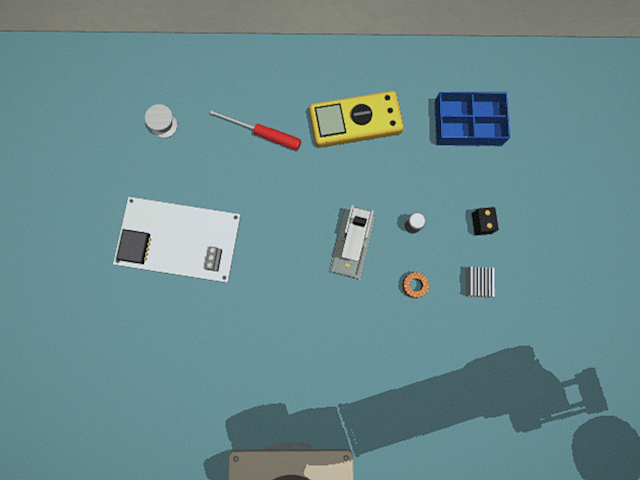

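The scene view shows the loose objects on the left: heat sink (198,202), battery (154,226), capacitor (211,245) and coil (247,218). The holder is at (275,255) and the plate at (455,330). In the top view, the module is at (134,246), terminal (213,258), holder (352,242), capacitor (415,222), coil (416,285), battery (485,221) and heat sink (480,282), whose fins run along world x.

```bash
cat > h.py <<'E'
import numpy as np,cv2
def world(c):
    v,u=np.mgrid[0:480,0:640]; d=c["z_map"]; K=c["mtx"]
    P=np.stack([(u-K[0,2])/K[0,0]*d,-(v-K[1,2])/K[1,1]*d,-d],-1)
    T=np.linalg.inv(c["view"]); return P@T[:3,:3].T+T[:3,3]
def ray(c,uv,z):
    "pixels cast on the plane at height z"
    K=c["mtx"];uv=np.atleast_2d(uv).astype(float);T=np.linalg.inv(c["view"])
    r=np.c_[(uv[:,0]-K[0,2])/K[0,0],-(uv[:,1]-K[1,2])/K[1,1],-np.ones(len(uv))]@T[:3,:3].T
    return T[:3,3]+r*((z-T[2,3])/r[:,2:])
def rect(c,mask,z):
    "minAreaRect, cast at height z: centre, sizes, direction of the long side"
    v,u=np.nonzero(mask);p=ray(c,np.c_[u,v],z)[:,:2]
    (x,y),(a,b),t=cv2.minAreaRect((p*1000).astype(np.float32))
    if a<b:a,b,t=b,a,t+90
    return np.round([x,y,a,b,(t+90)%180-90,len(u)],1)
E
python3 - <<'E'
from h import *
c=dict(np.load("top0.npz"));W=world(c);d=c["z_map"]
print("bench z",np.median(W[300:350,100:300,2]),(d==0).mean())
B={"plate":(105,190,250,290,.008),"module":(112,225,155,268,.024),"term":(200,240,226,275,.038),"holder":(325,200,380,285,None),"cap":(395,200,435,240,.05),"coil":(395,262,440,305,.026),"batt":(465,200,505,240,.044),"sink":(455,258,505,305,.036)}
for n,(a,b,e,f,z) in B.items():
    h=W[b:f,a:e,2]; print(n,"max h",np.percentile(h,[50,90,99]).round(4))
    if z:
        m=np.zeros((480,640),bool); m[b:f,a:e]=abs(h-z)<.005
        print("  ",rect(c,m,z), W[m].mean(0).round(4))
for z0,z1 in((.003,.009),(.01,.02),(.047,.056),(.056,.07),(.08,.095)):
    b,f,a,e=200,285,325,380
    m=np.zeros((480,640),bool);h=W[b:f,a:e,2];m[b:f,a:e]=(h>z0)&(h<z1)
    if m.sum()>5:print(z0,rect(c,m,np.median(W[m][:,2])),W[m].mean(0).round(4))
im=c["image"][:,:,::-1]
cv2.imwrite("pics/z1.png",np.hstack([cv2.resize(im[190:290,100:250],None,fx=2.6,fy=2.6,interpolation=2),cv2.resize(im[195:295,325:465],None,fx=2.6,fy=2.6,interpolation=2)]))
E
```

```text
bench z -0.00020207269303362807 0.004147135416666667
plate max h [0.0055 0.0118 0.0386]
   [ 515.8  229.8  291.6  201.4  -89.8 6973. ] [0.5186 0.2219 0.0076]
module max h [0.0123 0.0254 0.0281]
   [497.9 312.3  62.2  53.6  -9.  847. ] [0.4978 0.3125 0.0239]
term max h [0.0096 0.0383 0.0418]
   [473.1 155.1  44.6  14.4  -9.2 175. ] [0.473  0.1552 0.0382]
holder max h [0.0027 0.0596 0.09  ]
cap max h [0.0006 0.0494 0.0532]
   [ 545.4 -244.3   34.2   32.9  -45.5  249. ] [ 0.5451 -0.244   0.0499]
coil max h [0.0006 0.0258 0.029 ]
   [ 422.8 -243.    49.2   48.9   90.   384. ] [ 0.4223 -0.2434  0.0257]
batt max h [0.0017 0.0445 0.0474]
   [ 549.1 -384.9   48.4   37.1    4.2  440. ] [ 0.5488 -0.3851  0.0438]
sink max h [0.0013 0.0353 0.0388]
   [ 427.6 -368.7   56.1   46.9   -3.5  461. ] [ 0.4274 -0.3696  0.0352]
0.003 [ 5.115e+02 -1.223e+02  1.720e+02  1.098e+02  2.000e-01  8.550e+02] [ 0.4966 -0.1159  0.0056]
0.01 [ 504.8 -118.8  127.2   59.2  -14.8  258. ] [ 0.4723 -0.1114  0.0137]
0.047 [ 518.3 -121.7  102.6   39.9  -14.8  105. ] [ 0.5295 -0.1242  0.0537]
0.056 [ 518.  -124.   104.1   44.2  -14.3  878. ] [ 0.5162 -0.1236  0.0594]
0.08 [ 536.5 -128.7   23.6   13.5   75.8   91. ] [ 0.5366 -0.1289  0.0878]
```

View pics/z1.png

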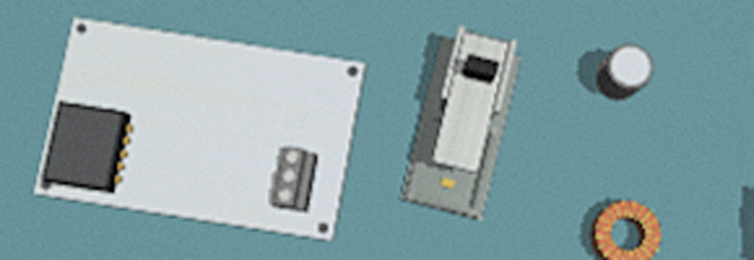

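The measurements agree with the given sizes:

| Item | Position (mm) | Yaw |
|---|---|---|
| Plate | centre about (515, 229) | −9° |
| Module | (498, 312) | −9° |
| Terminal | (473, 155) | −9° |
| Holder pocket | (478, −114) | −14.5° |

The gate is shut. I'll start with the heat sink, which is at (427.6, −368.7), yaw −3.5°.

Call:
{"method": "step_arm", "body": {
  "delta_pos": [
    [1,0.86,0],
    [1,0.86,0],
    [1,0.86,0],
    [1,0.86,0],
    [1,0.86,0],
    [1,0.86,0],
    [1,0.86,0],
    [1,0.86,0],
    [1,0.86,0],
    [1,0.87,0],
    [1,0.87,0],
    [0,0,0]
  ],
  "turn": [-0.23,-0.23,-0.23,-0.23,-0.23,-0.23,-0.23,-0.24,-0.24,-0.24,-0.24,0],
  "grip": 0,
  "newtons": 25
}}

```text
time: 1.3
ee_pos: [0.4315, -0.3646, 0.2223]
eef_rot: [1.0, -0.028, 0.001, -0.001]
ft_force: [0.7, 0.8, 0.1]
width: 0.0869
grip_force: 0.0
```

Call:
{"method": "step_arm", "body": {
  "delta_pos": [
    [0,0,-1],
    [0,0,-1],
    [0,0,-1],
    [0,0,-1],
    [0,0,-1],
    [0,0,-1],
    [0,0,-0.6],
    [0,0,0],
    [0,0,0]
  ],
  "turn": [0,0,0,0,0,0,0,0,0]
}}

```text
time: 2.2
ee_pos: [0.4279, -0.3694, 0.0582]
eef_rot: [1.0, -0.031, 0.0, 0.0]
ft_force: [-0.5, -0.4, 0.2]
width: 0.087
grip_force: 0.0
```

Call:
{"method": "step_arm", "body": {
  "delta_pos": [
    [0,0,-0.6],
    [0,0,-0.6],
    [0,0,-0.4],
    [0,0,-0.2],
    [0,0,0],
    [0,0,0]
  ],
  "turn": [0,0,0,0,0,0]
}}

```text
time: 2.8
ee_pos: [0.4279, -0.3692, 0.0128]
eef_rot: [1.0, -0.031, 0.0, 0.0]
ft_force: [-0.4, -0.3, -0.1]
width: 0.0868
grip_force: 0.0
```

Call:
{"method": "step_arm", "body": {
  "delta_pos": [
    [0,0,0],
    [0,0,0],
    [0,0,0],
    [0,0,0],
    [0,0,0],
    [0,0,0],
    [0,0,0],
    [0,0,0]
  ],
  "turn": [0,0,0,0,0,0,0,0],
  "grip": 1,
  "newtons": 25
}}

```text
time: 3.6
ee_pos: [0.4277, -0.3692, 0.0126]
eef_rot: [1.0, -0.031, 0.0, 0.0]
ft_force: [0.1, -1.9, -0.1]
width: 0.0459
grip_force: 25.0
```

Call:
{"method": "step_arm", "body": {
  "delta_pos": [
    [0,0,0.4],
    [0,0,0.8],
    [0,0,1],
    [0,0,1],
    [0.2,0.3,1],
    [0.4,0.6,1],
    [0.5,0.8,0.3],
    [0.5,0.96,0],
    [0.5,1,0],
    [0.5,1,0],
    [0.2,1,0],
    [0,1,0]
  ],
  "turn": [0,0,0,0,0,-0.1,-0.1,-0.1,-0.1,-0.1,-0.1,-0.1]
}}

```text
time: 4.8
ee_pos: [0.4982, -0.2011, 0.1506]
eef_rot: [0.997, -0.073, 0.0, -0.0]
ft_force: [-0.3, -0.5, -1.0]
width: 0.0456
grip_force: 25.0
```

Call:
{"method": "step_arm", "body": {
  "delta_pos": [
    [0,1,0],
    [0,1,0],
    [0,1,0],
    [0,1,0],
    [0,1,0],
    [0,1,0],
    [0,1,0],
    [0,1,0],
    [0,1,0],
    [0,1,0],
    [0,1,0],
    [0,1,0]
  ],
  "turn": [-0.1,0,0,0,0,0,0,0,0,0,0,0]
}}

```text
time: 6.0
ee_pos: [0.4975, 0.0984, 0.1507]
eef_rot: [0.997, -0.079, 0.0, 0.0]
ft_force: [0.7, -0.1, -1.9]
width: 0.0454
grip_force: 25.0
```

Call:
{"method": "step_arm", "body": {
  "delta_pos": [
    [0,1,0],
    [0,1,0],
    [0,1,0],
    [0,1,0],
    [0,1,0],
    [0,0.8,0],
    [0,0.5,0],
    [0,0.3,0],
    [0,0,0],
    [0,0,0]
  ],
  "turn": [0,0,0,0,0,0,0,0,0,0]
}}

```text
time: 7.0
ee_pos: [0.498, 0.2614, 0.1501]
eef_rot: [0.997, -0.079, 0.0, 0.0]
ft_force: [0.5, -0.7, -1.8]
width: 0.046
grip_force: 25.0
```

Call:
{"method": "step_arm", "body": {
  "delta_pos": [
    [0,0.8,0],
    [0,0.8,0],
    [0,0.44,0],
    [0,0,-1],
    [0,0,-1],
    [0,0,-1],
    [0,0,-0.8],
    [0,0,-0.4],
    [0,0,-0.2],
    [0,0,0],
    [0,0,0]
  ],
  "turn": [0,0,0,0,0,0,0,0,0,0,0]
}}

```text
time: 8.1
ee_pos: [0.4983, 0.3137, 0.0411]
eef_rot: [0.997, -0.079, 0.001, -0.0]
ft_force: [0.7, 0.0, -1.0]
width: 0.0458
grip_force: 25.0
```

Call:
{"method": "step_arm", "body": {
  "delta_pos": [
    [0,0,-0.06],
    [0,0,-0.06],
    [0,0,0]
  ],
  "turn": [0,0,0]
}}

```text
time: 8.4
ee_pos: [0.4978, 0.3134, 0.0372]
eef_rot: [0.997, -0.079, 0.0, 0.0]
ft_force: [0.6, -0.1, -0.7]
width: 0.0463
grip_force: 25.0
```

Call:
{"method": "step_arm", "body": {
  "delta_pos": [
    [0,0,-0.04],
    [0,0,0]
  ],
  "turn": [0,0]
}}

```text
time: 8.6
ee_pos: [0.4978, 0.3135, 0.0366]
eef_rot: [0.997, -0.079, 0.0, 0.0]
ft_force: [-1.8, -0.4, 5.5]
width: 0.046
grip_force: 25.0
```

Call:
{"method": "step_arm", "body": {
  "delta_pos": [
    [0,0,0],
    [0,0,0],
    [0,0,0],
    [0,0,0],
    [0,0,0],
    [0,0,0],
    [0,0,0.4],
    [0,0,0.8],
    [0,0,1],
    [0,0,1],
    [0,0,1],
    [0,0,0]
  ],
  "turn": [0,0,0,0,0,0,0,0,0,0,0,0],
  "grip": 0
}}

```text
time: 9.8
ee_pos: [0.4993, 0.3149, 0.1456]
eef_rot: [0.997, -0.079, 0.003, -0.002]
ft_force: [0.0, 0.8, -1.1]
width: 0.087
grip_force: 0.0
```

```bash
cat > m.py <<'E'
from h import *
from bench import *
def look(boxes,save=None):
    c=camera("top");W=world(c)
    for n,(a,b,e,f,z) in boxes.items():
        m=np.zeros((480,640),bool);m[b:f,a:e]=abs(W[b:f,a:e,2]-z)<.006
        if m.sum()>5:print(n,rect(c,m,z),W[m].mean(0).round(4))
    if save:cv2.imwrite(save,c["image"][:,:,::-1])
    return c
E
python3 - <<'E'
from m import *
look({"sink":(95,200,170,275,.06),"module":(95,200,170,275,.024),"cap":(395,200,435,240,.05),"coil":(395,262,440,305,.026)},"pics/t2.png")
E
```

```text
sink [490.3 324.5  72.   31.2  32.2  32. ] [0.476  0.3147 0.0595]
module [484.8 298.9  75.9  37.8 -46.9 129. ] [0.4849 0.2993 0.0233]
cap [ 545.3 -244.3   34.2   33.3   -1.8  255. ] [ 0.5449 -0.244   0.0498]
coil [ 422.4 -242.8   49.7   49.3  -27.   390. ] [ 0.4224 -0.2431  0.0256]
```

Call:
{"method": "step_arm", "body": {
  "delta_pos": [
    [0.1,-0.5,0.2],
    [0.2,-1,0],
    [0.2,-1,0],
    [0.2,-1,0],
    [0.2,-1,0],
    [0.2,-1,0],
    [0.2,-1,0],
    [0.2,-1,0],
    [0.2,-1,0],
    [0.2,-1,0],
    [0,-1,0],
    [0,-1,0]
  ],
  "turn": [0,0,0,0,0,0,0,0,0,0,0,0]
}}

```text
time: 11.05
ee_pos: [0.5444, 0.0237, 0.1454]
eef_rot: [0.997, -0.079, -0.001, 0.0]
ft_force: [0.3, 0.5, -0.0]
width: 0.0869
grip_force: 0.0
```

Call:
{"method": "step_arm", "body": {
  "delta_pos": [
    [0,-1,0],
    [0,-1,0],
    [0,-1,0],
    [0,-1,0],
    [0,-1,0],
    [0,-1,0],
    [0,-1,0],
    [0,-1,0],
    [0,-1,0],
    [0,-0.6,0],
    [0,0,0],
    [0,0,0]
  ],
  "turn": [0,0,0,0,0,0,0,0,0,0,0,0]
}}

```text
time: 12.25
ee_pos: [0.545, -0.2132, 0.1458]
eef_rot: [0.997, -0.079, -0.0, -0.0]
ft_force: [-0.4, 0.3, -1.1]
width: 0.0869
grip_force: 0.0
```

Run:
```python
from m import *
print(read_state()["ee_pos"])
look({"sink":(95,200,170,275,.06)},"pics/t3.png")
```

```text
[ 0.54499674 -0.21323471  0.14577167]
sink [497.6 310.9  56.2  48.7  -8.9 560. ] [0.4976 0.3121 0.0585]
```

Call:
{"method": "step_arm", "body": {
  "delta_pos": [
    [0,-0.7,0],
    [0,-0.54,0],
    [0,0,-0.8],
    [0,0,-1],
    [0,0,-1],
    [0,0,-1],
    [0,0,-0.8],
    [0,0,-0.4],
    [0,0,-0.2],
    [0,0,0],
    [0,0,0]
  ],
  "turn": [0,0,0,0,0,0,0,0,0,0,0]
}}

```text
time: 13.4
ee_pos: [0.5459, -0.2455, 0.0171]
eef_rot: [0.997, -0.079, 0.001, 0.0]
ft_force: [-0.2, -0.4, 0.3]
width: 0.0871
grip_force: 0.0
```

Call:
{"method": "step_arm", "body": {
  "delta_pos": [
    [0,0,0],
    [0,0,0],
    [0,0,0],
    [0,0,0],
    [0,0,0],
    [0,0,0],
    [0,0,0],
    [0,0,0]
  ],
  "turn": [0,0,0,0,0,0,0,0],
  "grip": 1,
  "newtons": 25
}}

```text
time: 14.2
ee_pos: [0.5452, -0.245, 0.016]
eef_rot: [0.997, -0.079, -0.0, 0.0]
ft_force: [0.6, 0.6, 0.2]
width: 0.0343
grip_force: 25.0
```

Call:
{"method": "step_arm", "body": {
  "delta_pos": [
    [0,0,0.5],
    [0,0,1],
    [0,0,1],
    [0,0,1],
    [0,0,1],
    [0,0.5,1],
    [0,0.63,0.5],
    [-0.2,1,0],
    [-0.3,1,0],
    [-0.3,1,0],
    [-0.3,1,0],
    [-0.3,1,0]
  ],
  "turn": [0,0,0,0,0,0,0,0,0,0,0,0]
}}

```text
time: 15.4
ee_pos: [0.5095, -0.0899, 0.166]
eef_rot: [0.997, -0.078, -0.0, 0.0]
ft_force: [0.7, 0.8, -0.2]
width: 0.0344
grip_force: 25.0
```

Call:
{"method": "step_arm", "body": {
  "delta_pos": [
    [-0.3,1,0],
    [-0.3,1,0],
    [-0.3,1,0],
    [-0.1,1,0],
    [0,1,0],
    [0,1,0],
    [0,1,0],
    [0,1,0],
    [0,1,0],
    [0,1,0],
    [0,1,0],
    [0,1,0]
  ],
  "turn": [0,0,0,0,0,0,0,0,0,0,0,0]
}}

```text
time: 16.6
ee_pos: [0.4843, 0.2097, 0.1661]
eef_rot: [0.997, -0.078, -0.0, 0.0]
ft_force: [0.0, -0.4, -1.5]
width: 0.0345
grip_force: 25.0
```

Call:
{"method": "step_arm", "body": {
  "delta_pos": [
    [0,0.6,0],
    [0,0.4,0],
    [0,0,0],
    [0,0,0]
  ],
  "turn": [0,0,0,0]
}}

```text
time: 17.0
ee_pos: [0.4851, 0.2326, 0.1659]
eef_rot: [0.997, -0.079, -0.0, 0.0]
ft_force: [0.5, -0.6, -0.8]
width: 0.0346
grip_force: 25.0
```

Call:
{"method": "step_arm", "body": {
  "delta_pos": [
    [0,0,-0.8],
    [0,0,-1],
    [0,0,-1],
    [0,0,-1],
    [0,0,-0.9],
    [0,0,-0.5],
    [0,0,-0.3],
    [0,0,0],
    [0,0,0]
  ],
  "turn": [0,0,0,0,0,0,0,0,0]
}}

```text
time: 17.9
ee_pos: [0.4858, 0.2333, 0.0294]
eef_rot: [0.997, -0.079, 0.001, -0.0]
ft_force: [-0.2, -0.2, -0.1]
width: 0.0343
grip_force: 25.0
```

Call:
{"method": "step_arm", "body": {
  "delta_pos": [
    [0,0,-0.06],
    [0,0,-0.06],
    [0,0,0]
  ],
  "turn": [0,0,0]
}}

```text
time: 18.2
ee_pos: [0.4853, 0.2332, 0.0258]
eef_rot: [0.997, -0.079, 0.0, 0.0]
ft_force: [-0.7, -0.1, -0.6]
width: 0.0344
grip_force: 25.0
```

Call:
{"method": "step_arm", "body": {
  "delta_pos": [
    [0,0,-0.04],
    [0,0,-0.03],
    [0,0,0]
  ],
  "turn": [0,0,0]
}}

```text
time: 18.5
ee_pos: [0.4853, 0.2332, 0.024]
eef_rot: [0.997, -0.079, 0.0, 0.0]
ft_force: [-1.4, -0.5, 3.0]
width: 0.0348
grip_force: 25.0
```

Call:
{"method": "step_arm", "body": {
  "delta_pos": [
    [0,0,0],
    [0,0,0],
    [0,0,0],
    [0,0,0],
    [0,0,0],
    [0,0,0.4],
    [0,0,0.8],
    [0,0,1],
    [0,0,1],
    [0,0,1],
    [0,0,0.8],
    [0,0,0]
  ],
  "turn": [0,0,0,0,0,0,0,0,0,0,0,0],
  "grip": 0.4
}}

```text
time: 19.7
ee_pos: [0.4866, 0.2341, 0.1524]
eef_rot: [0.997, -0.079, 0.002, -0.001]
ft_force: [0.2, 0.9, -0.2]
width: 0.0523
grip_force: 0.0
```

Call:
{"method": "step_arm", "body": {
  "delta_pos": [
    [0,-0.54,0],
    [0,-1,0],
    [0,-1,0],
    [0,-1,0],
    [0,-1,0],
    [0,-1,0],
    [0,-1,0],
    [0,-1,0],
    [0,-1,0],
    [0,-1,0],
    [0,-1,0],
    [0,-1,0]
  ],
  "turn": [0,0,0,0,0,0,0,0,0,0,0,0],
  "grip": 0
}}

```text
time: 20.9
ee_pos: [0.4839, -0.0573, 0.1478]
eef_rot: [0.997, -0.079, -0.001, 0.0]
ft_force: [0.9, -0.4, -0.1]
width: 0.087
grip_force: 0.0
```

Call:
{"method": "step_arm", "body": {
  "delta_pos": [
    [-0.5,-1,0],
    [-0.5,-1,0],
    [-0.5,-1,0],
    [-0.5,-1,0],
    [-0.5,-1,0],
    [0,-1,0],
    [0,-1,0],
    [0,-0.5,0],
    [0,0,0],
    [0,0,0]
  ],
  "turn": [0,0,0,0,0,0,0,0,0,0]
}}

```text
time: 21.9
ee_pos: [0.4224, -0.2419, 0.1483]
eef_rot: [0.997, -0.079, -0.0, -0.0]
ft_force: [-0.6, 0.1, 0.7]
width: 0.087
grip_force: 0.0
```

Run:
```python
from m import *
print(read_state()["ee_pos"])
look({"sink":(95,200,170,275,.06),"cap":(160,215,210,275,.058)},"pics/t4.png")
```

```text
[ 0.42244056 -0.24186574  0.14833186]
sink [492.9 281.  109.4  55.9  81.  696. ] [0.495  0.2968 0.0586]
cap [485.2 230.6  34.8  33.9   2.5 275. ] [0.4849 0.2309 0.0577]
```

Call:
{"method": "step_arm", "body": {
  "delta_pos": [
    [0,0,-0.8],
    [0,0,-1],
    [0,0,-1],
    [0,0,-1],
    [0,0,-0.9],
    [0,0,-0.5],
    [0,0,-0.3],
    [0,0,-0.12],
    [0,0,0],
    [0,0,0]
  ],
  "turn": [0,0,0,0,0,0,0,0,0,0]
}}

```text
time: 22.95
ee_pos: [0.4233, -0.243, 0.0091]
eef_rot: [0.997, -0.079, 0.001, 0.0]
ft_force: [0.2, -0.4, -0.3]
width: 0.087
grip_force: 0.0
```

Call:
{"method": "step_arm", "body": {
  "delta_pos": [
    [0,0,0],
    [0,0,0],
    [0,0,0],
    [0,0,0],
    [0,0,0],
    [0,0,0],
    [0,0,0]
  ],
  "turn": [0,0,0,0,0,0,0],
  "grip": 1,
  "newtons": 25
}}

```text
time: 23.65
ee_pos: [0.4227, -0.2429, 0.0084]
eef_rot: [0.997, -0.079, 0.0, 0.0]
ft_force: [0.6, -0.9, 0.4]
width: 0.0499
grip_force: 25.0
```

Call:
{"method": "step_arm", "body": {
  "delta_pos": [
    [0,0,0.5],
    [0,0,1],
    [0,0,1],
    [0,0,1],
    [0.5,0.2,1],
    [0.5,0.42,1],
    [0.5,1,0.1],
    [0.5,1,0],
    [0.5,1,0],
    [0.5,1,0],
    [0.5,1,0],
    [0.5,1,0]
  ],
  "turn": [0,0,0,0,0,0,0,0,0,0,0,0]
}}

```text
time: 24.85
ee_pos: [0.523, -0.0762, 0.1492]
eef_rot: [0.997, -0.079, 0.0, 0.0]
ft_force: [1.3, -1.0, -1.9]
width: 0.0499
grip_force: 25.0
```

Call:
{"method": "step_arm", "body": {
  "delta_pos": [
    [0.5,1,0],
    [0.47,1,0],
    [0,1,0],
    [0,1,0],
    [0,1,0],
    [0,1,0],
    [0,1,0],
    [0,1,0],
    [0,1,0],
    [0,1,0],
    [0,1,0],
    [0,0.5,0]
  ],
  "turn": [0,0,0,0,0,0,0,0,0,0,0,0]
}}

```text
time: 26.05
ee_pos: [0.5463, 0.2126, 0.1491]
eef_rot: [0.997, -0.077, 0.0, -0.0]
ft_force: [-0.4, -0.9, -2.2]
width: 0.0496
grip_force: 25.0
```

Call:
{"method": "step_arm", "body": {
  "delta_pos": [
    [0,0.5,0],
    [0,0,0],
    [0,0,0]
  ],
  "turn": [0,0,0]
}}

```text
time: 26.35
ee_pos: [0.5471, 0.2217, 0.1483]
eef_rot: [0.997, -0.079, -0.0, 0.0]
ft_force: [-0.6, -1.2, -1.4]
width: 0.0502
grip_force: 25.0
```

Call:
{"method": "step_arm", "body": {
  "delta_pos": [
    [0,0,-0.8],
    [0,0,-1],
    [0,0,-1],
    [0,0,-1],
    [0,0,-0.7],
    [0,0,-0.4],
    [0,0,-0.2],
    [0,0,0],
    [0,0,0]
  ],
  "turn": [0,0,0,0,0,0,0,0,0]
}}

```text
time: 27.25
ee_pos: [0.5476, 0.2227, 0.0217]
eef_rot: [0.997, -0.079, 0.001, -0.0]
ft_force: [-0.5, 0.0, -0.9]
width: 0.0499
grip_force: 25.0
```

Call:
{"method": "step_arm", "body": {
  "delta_pos": [
    [0,0,-0.08],
    [0,0,-0.06],
    [0,0,-0.04],
    [0,0,0]
  ],
  "turn": [0,0,0,0]
}}

```text
time: 27.65
ee_pos: [0.5471, 0.2227, 0.0164]
eef_rot: [0.997, -0.079, 0.0, 0.0]
ft_force: [-0.5, -0.1, -1.8]
width: 0.0498
grip_force: 25.0
```

Call:
{"method": "step_arm", "body": {
  "delta_pos": [
    [0,0,-0.04],
    [0,0,0]
  ],
  "turn": [0,0]
}}

```text
time: 27.85
ee_pos: [0.5471, 0.2227, 0.0163]
eef_rot: [0.997, -0.079, 0.0, 0.0]
ft_force: [-3.5, -2.7, 8.8]
width: 0.0499
grip_force: 25.0
```

Call:
{"method": "step_arm", "body": {
  "delta_pos": [
    [0,0,0],
    [0,0,0],
    [0,0,0],
    [0,0,0],
    [0,0,0],
    [0,0,0.4],
    [0,0,0.8],
    [0,0,1],
    [0,0,1],
    [0,0,1],
    [0,0,1],
    [0,0,0]
  ],
  "turn": [0,0,0,0,0,0,0,0,0,0,0,0],
  "grip": 0.15
}}

```text
time: 29.05
ee_pos: [0.5487, 0.2238, 0.1498]
eef_rot: [0.997, -0.079, 0.003, -0.001]
ft_force: [1.2, 0.9, -0.0]
width: 0.0735
grip_force: 0.0
```

Call:
{"method": "step_arm", "body": {
  "delta_pos": [
    [0,-0.56,0],
    [0,-1,0],
    [0,-1,0],
    [0,-1,0],
    [0,-1,0],
    [0,-1,0],
    [-0.2,-1,0],
    [-0.22,-1,0],
    [0,-1,0],
    [0,-1,0],
    [0,-1,0],
    [0,-1,0]
  ],
  "turn": [0,0,0,-0.1,-0.1,-0.1,-0.1,-0.1,-0.1,-0.1,-0.1,0]
}}

```text
time: 30.25
ee_pos: [0.5352, -0.0685, 0.1443]
eef_rot: [0.992, -0.127, -0.001, 0.0]
ft_force: [-0.0, -0.2, 0.7]
width: 0.0738
grip_force: 0.0
```

Call:
{"method": "step_arm", "body": {
  "delta_pos": [
    [0,-1,0],
    [0,-1,0],
    [0,-0.5,0],
    [0,0,0],
    [0,0,0]
  ],
  "turn": [0,0,0,0,0]
}}

```text
time: 30.75
ee_pos: [0.5362, -0.1279, 0.1449]
eef_rot: [0.992, -0.126, -0.0, -0.0]
ft_force: [-0.1, -1.0, 0.8]
width: 0.0741
grip_force: 0.0
```

Run:
```python
from m import *
print(read_state()["ee_pos"],read_state()["eef_rot"])
c=look({"sink":(95,200,170,275,.06),"cap":(160,223,210,275,.058),"coil":(165,180,215,223,.034)})
cv2.imwrite("pics/t5.png",cv2.resize(c["image"][180:300,90:390,::-1],None,fx=2.6,fy=2.6,interpolation=2))
```

```text
[ 0.53615591 -0.1279243   0.1449466 ] [ 9.91994068e-01 -1.26283562e-01 -3.70641432e-04 -3.06818382e-04]
sink [492.8 280.8 109.7  56.4  81.1 707. ] [0.4951 0.297  0.0586]
cap [484.8 231.   35.7  32.9  45.8 267. ] [0.485  0.2311 0.0578]
coil [557.7 221.2  49.1  26.2 -89.9 213. ] [0.5576 0.2214 0.0335]
```

View pics/t5.png

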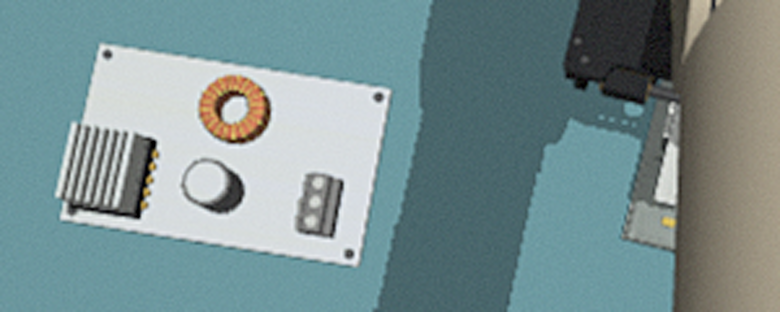

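The picture shows the sink on the module (100,165), the capacitor (210,185) midway to the terminal, and the coil (233,108) behind the capacitor, all in place. Next is the gate tab.

Call:
{"method": "step_arm", "body": {
  "delta_pos": [
    [0,0,-0.6],
    [0,0,-1],
    [0,0,-0.8],
    [0,0,-0.5],
    [0,0,-0.2],
    [0,0,0],
    [0,0,0]
  ],
  "turn": [0,0,0,0,0,0,0]
}}

```text
time: 31.5
ee_pos: [0.537, -0.1287, 0.0685]
eef_rot: [0.992, -0.126, 0.001, 0.0]
ft_force: [0.9, -0.1, 0.1]
width: 0.0742
grip_force: 0.0
```

Call:
{"method": "step_arm", "body": {
  "delta_pos": [
    [0,0,0],
    [0,0,0],
    [0,0,0],
    [0,0,0],
    [0,0,0],
    [0,0,0],
    [0,0,0],
    [0,0,0],
    [0,0,0]
  ],
  "turn": [0,0,0,0,0,0,0,0,0],
  "grip": 1,
  "newtons": 15
}}

```text
time: 32.4
ee_pos: [0.5367, -0.1277, 0.0678]
eef_rot: [0.992, -0.126, 0.0, -0.001]
ft_force: [1.2, 5.0, -0.2]
width: 0.0237
grip_force: 15.0
```

Call:
{"method": "step_arm", "body": {
  "delta_pos": [
    [0.2,-0.05,0],
    [0.33,-0.085,0],
    [0.34,-0.085,0],
    [0.33,-0.085,0],
    [0.33,-0.085,0],
    [0.3,-0.08,0],
    [0.12,-0.03,0],
    [0,0,0],
    [0,0,0]
  ],
  "turn": [0,0,0,0,0,0,0,0,0]
}}

```text
time: 33.3
ee_pos: [0.5834, -0.1398, 0.0675]
eef_rot: [0.992, -0.126, -0.002, -0.001]
ft_force: [-9.3, 6.6, 7.4]
width: 0.0236
grip_force: 15.0
```

Call:
{"method": "step_arm", "body": {
  "delta_pos": [
    [0,0,0],
    [0,0,0],
    [0,0,0],
    [0,0,0],
    [0,0,0],
    [0,0,0.5],
    [0,0,1],
    [0,0,1],
    [0,0,0.7],
    [0,0,0]
  ],
  "turn": [0,0,0,0,0,0,0,0,0,0],
  "grip": 0
}}

```text
time: 34.3
ee_pos: [0.5869, -0.1416, 0.1516]
eef_rot: [0.992, -0.127, 0.003, 0.0]
ft_force: [-1.3, -0.8, 0.9]
width: 0.0859
grip_force: 0.0
```

Call:
{"method": "step_arm", "body": {
  "delta_pos": [
    [0,-0.76,0],
    [-0.2,-1,0],
    [-0.2,-1,0],
    [-0.2,-1,0],
    [-0.2,-1,0],
    [-0.2,-1,0],
    [-0.2,-1,0],
    [-0.2,-1,0],
    [-0.06,-1,0],
    [0,-1,0],
    [0,0,0],
    [0,0,0]
  ],
  "turn": [0.3,0.3,0.3,0.3,0.3,0.3,0.3,0.3,0.3,0,0,0]
}}

```text
time: 35.5
ee_pos: [0.5484, -0.3853, 0.1471]
eef_rot: [0.999, 0.035, -0.0, -0.0]
ft_force: [-0.2, 0.2, -1.0]
width: 0.0871
grip_force: 0.0
```

Run:
```python
from m import *
s=read_state();print(s["ee_pos"],s["eef_rot"])
c=look({"tab":(320,180,400,260,.087),"rails":(320,180,380,290,.059),"lip":(320,240,380,290,.014)})
cv2.imwrite("pics/t6.png",cv2.resize(c["image"][150:300,300:540,::-1],None,fx=3,fy=3,interpolation=2))
```

```text
[ 0.54836102 -0.385261    0.14710407] [ 9.99396082e-01  3.47443580e-02 -3.51365299e-04 -4.20252008e-04]
tab [ 582.8 -140.9   23.8   13.3   75.7   86. ] [ 0.5825 -0.1408  0.0879]
rails [ 561.7 -135.2  100.8   44.2  -14.4  909. ] [ 0.555  -0.1335  0.0589]
lip [ 480.5 -113.7   79.9   61.4  -14.9  422. ] [ 0.4767 -0.1144  0.0124]
```

View pics/t6.png

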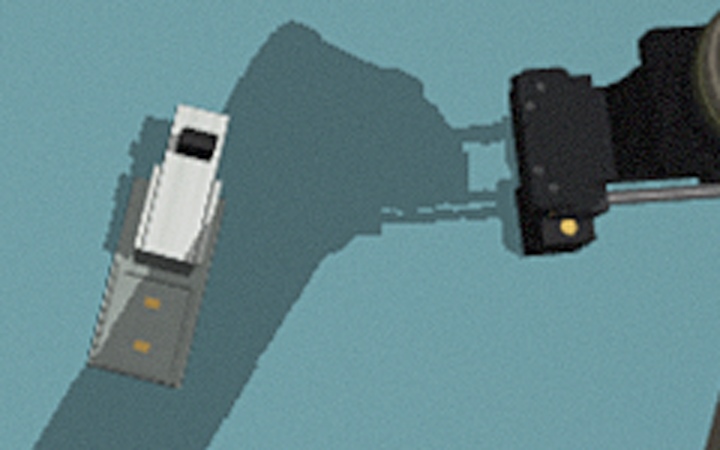

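The gate is open, with its tab now at (583,−141), and the pocket with its brass contacts at (147,325) is clear. I'll pick up the battery.

Call:
{"method": "step_arm", "body": {
  "delta_pos": [
    [0.02,0,-0.8],
    [0,0,-1],
    [0,0,-1],
    [0,0,-1],
    [0,0,-0.7],
    [0,0,-0.4],
    [0,0,-0.22],
    [0,0,0],
    [0,0,0]
  ],
  "turn": [0,0,0,0,0,0,0,0,0]
}}

```text
time: 36.45
ee_pos: [0.5498, -0.3856, 0.0209]
eef_rot: [0.999, 0.035, 0.001, 0.0]
ft_force: [0.6, 0.0, 0.3]
width: 0.087
grip_force: 0.0
```

Call:
{"method": "step_arm", "body": {
  "delta_pos": [
    [0,0,0],
    [0,0,0],
    [0,0,0],
    [0,0,0],
    [0,0,0],
    [0,0,0],
    [0,0,0],
    [0,0,0]
  ],
  "turn": [0,0,0,0,0,0,0,0],
  "grip": 1,
  "newtons": 25
}}

```text
time: 37.25
ee_pos: [0.5492, -0.3854, 0.0198]
eef_rot: [0.999, 0.035, 0.0, 0.0]
ft_force: [1.3, 0.3, -0.8]
width: 0.0357
grip_force: 24.9
```

Call:
{"method": "step_arm", "body": {
  "delta_pos": [
    [0,0,0.5],
    [0,0,1],
    [0,0,1],
    [0,0,1],
    [0,0,1],
    [-0.3,0.4,0.7],
    [-0.3,1,0],
    [-0.4,1,0],
    [-0.4,1,0],
    [-0.4,1,0],
    [-0.4,1,0],
    [-0.4,1,0]
  ],
  "turn": [0,0,0,0,-0.2,-0.3,-0.3,-0.3,-0.3,-0.3,-0.3,-0.3]
}}

```text
time: 38.45
ee_pos: [0.4837, -0.2242, 0.1506]
eef_rot: [0.995, -0.103, 0.0, 0.0]
ft_force: [0.9, 0.1, -1.7]
width: 0.0356
grip_force: 24.9
```

Call:
{"method": "step_arm", "body": {
  "delta_pos": [
    [-0.27,1,0],
    [0,1,0],
    [0,1,0],
    [0,0.9,0],
    [0,0.58,0],
    [0,0,0],
    [0,0,0]
  ],
  "turn": [-0.3,-0.1,0,0,0,0,0]
}}

```text
time: 39.15
ee_pos: [0.4775, -0.1141, 0.1501]
eef_rot: [0.992, -0.127, 0.0, 0.0]
ft_force: [1.4, -0.6, -2.1]
width: 0.0359
grip_force: 24.9
```

Call:
{"method": "step_arm", "body": {
  "delta_pos": [
    [0,0.02,-0.6],
    [0,0,-1],
    [0,0,-1],
    [0,0,-0.8],
    [0,0,-0.6],
    [0,0,-0.4],
    [0,0,-0.3],
    [0,0,0],
    [0,0,0]
  ],
  "turn": [0,0,0,0,0,0,0,0,0]
}}

```text
time: 40.05
ee_pos: [0.4778, -0.1131, 0.0328]
eef_rot: [0.992, -0.127, 0.0, 0.0]
ft_force: [0.8, -0.0, -1.2]
width: 0.0362
grip_force: 24.9
```

Call:
{"method": "step_arm", "body": {
  "delta_pos": [
    [0,0,-0.08],
    [0,0,-0.08],
    [0,0,-0.06],
    [0,0,0]
  ],
  "turn": [0,0,0,0]
}}

```text
time: 40.45
ee_pos: [0.4774, -0.1128, 0.0267]
eef_rot: [0.992, -0.126, -0.0, 0.0]
ft_force: [-1.0, -0.7, -2.3]
width: 0.0358
grip_force: 24.9
```

Call:
{"method": "step_arm", "body": {
  "delta_pos": [
    [0,0,-0.04],
    [0,0,-0.03],
    [0,0,0]
  ],
  "turn": [0,0,0]
}}

```text
time: 40.75
ee_pos: [0.4776, -0.1128, 0.0257]
eef_rot: [0.992, -0.126, 0.0, 0.0]
ft_force: [-3.9, 0.6, 7.4]
width: 0.0356
grip_force: 24.9
```

Call:
{"method": "step_arm", "body": {
  "delta_pos": [
    [0,0,0],
    [0,0,0],
    [0,0,0],
    [0,0,0],
    [0,0,0],
    [0,0,0],
    [0,0,0.4],
    [0,0,0.8],
    [0,0,1],
    [0,0,1],
    [0,0,1],
    [0,0,0.7]
  ],
  "turn": [0,0,0,0,0,0,0,0,0,0,0,0],
  "grip": 0
}}

```text
time: 41.95
ee_pos: [0.478, -0.1128, 0.1502]
eef_rot: [0.992, -0.126, 0.001, 0.0]
ft_force: [0.4, 0.2, -0.2]
width: 0.087
grip_force: 0.0
```

Call:
{"method": "step_arm", "body": {
  "delta_pos": [
    [0.4,-1,0],
    [0.5,-1,0],
    [0.5,-1,0],
    [0.5,-1,0],
    [0.5,-1,0],
    [0.5,-1,0],
    [0.5,-1,0],
    [0.5,-1,0],
    [0.3,-1,0],
    [0,0,0],
    [0,0,0]
  ],
  "turn": [0,0,0,0,0,0,0,0,0,0,0]
}}

```text
time: 43.05
ee_pos: [0.5823, -0.3378, 0.1478]
eef_rot: [0.992, -0.127, -0.0, -0.0]
ft_force: [0.1, -0.1, 0.4]
width: 0.0869
grip_force: 0.0
```

Run:
```python
from m import *
s=read_state();print(s["ee_pos"])
c=look({"batt":(325,240,365,290,.05),"tab":(320,180,400,260,.087),"lip":(320,240,380,290,.014)})
cv2.imwrite("pics/t7.png",cv2.resize(c["image"][180:300,300:460,::-1],None,fx=4,fy=4,interpolation=2))
```

```text
[ 0.58234502 -0.33781291  0.1477721 ]
batt [ 477.5 -113.9   48.6   35.9  -14.2  464. ] [ 0.4775 -0.1139  0.0498]
tab [ 582.8 -140.9   23.8   13.3   75.7   85. ] [ 0.5826 -0.1409  0.0882]
lip [ 480.3 -114.1   79.    62.4  -14.9  344. ] [ 0.4745 -0.1132  0.0132]
```

View pics/t7.png

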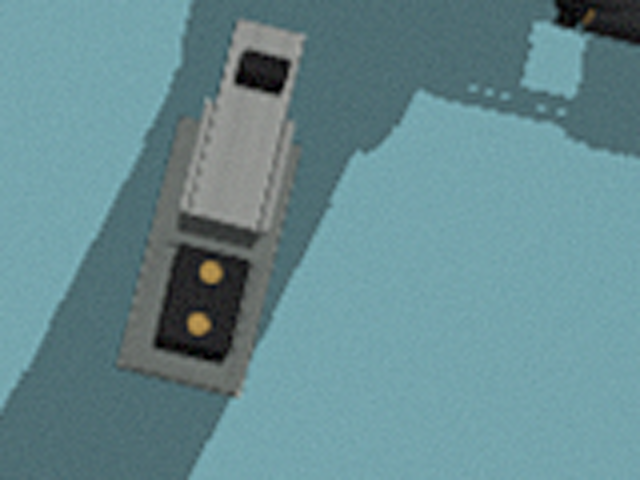

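The battery (205,298) sits squarely in the pocket, with its top at 50 mm as it should be. Now I'll shut the gate.

Call:
{"method": "step_arm", "body": {
  "delta_pos": [
    [0.02,1,0],
    [0,1,0],
    [0,1,0],
    [0,1,0],
    [0,1,0],
    [0,1,0],
    [0,0.9,0],
    [0,0.6,0],
    [0,0.36,0],
    [0,0,0],
    [0,0,0]
  ],
  "turn": [0,0,0,0,0,0,0,0,0,0,0],
  "grip": 0.15
}}

```text
time: 44.2
ee_pos: [0.5828, -0.1423, 0.1477]
eef_rot: [0.992, -0.127, 0.0, 0.0]
ft_force: [-0.9, 0.3, -0.3]
width: 0.0738
grip_force: 0.0
```

Call:
{"method": "step_arm", "body": {
  "delta_pos": [
    [0,0,-0.6],
    [0,0,-1],
    [0,0,-0.8],
    [0,0,-0.5],
    [0,0,-0.3],
    [0,0,0],
    [0,0,0]
  ],
  "turn": [0,0,0,0,0,0,0]
}}

```text
time: 44.9
ee_pos: [0.5834, -0.1416, 0.0681]
eef_rot: [0.992, -0.127, 0.0, 0.0]
ft_force: [0.1, 0.8, 0.4]
width: 0.0739
grip_force: 0.0
```

Call:
{"method": "step_arm", "body": {
  "delta_pos": [
    [0,0,0],
    [0,0,0],
    [0,0,0],
    [0,0,0],
    [0,0,0],
    [0,0,0],
    [0,0,0],
    [0,0,0],
    [0,0,0]
  ],
  "turn": [0,0,0,0,0,0,0,0,0],
  "grip": 1,
  "newtons": 15
}}

```text
time: 45.8
ee_pos: [0.5833, -0.1398, 0.0676]
eef_rot: [0.992, -0.126, 0.0, -0.001]
ft_force: [2.3, 5.2, -0.3]
width: 0.0242
grip_force: 15.0
```

Call:
{"method": "step_arm", "body": {
  "delta_pos": [
    [-0.2,0.05,0],
    [-0.33,0.085,0],
    [-0.34,0.085,0],
    [-0.33,0.085,0],
    [-0.33,0.085,0],
    [-0.26,0.07,0],
    [-0.13,0.035,0],
    [0,0,0],
    [0,0,0]
  ],
  "turn": [0,0,0,0,0,0,0,0,0]
}}

```text
time: 46.7
ee_pos: [0.535, -0.1273, 0.0675]
eef_rot: [0.992, -0.126, -0.0, -0.001]
ft_force: [0.3, 7.1, -0.4]
width: 0.0237
grip_force: 15.0
```

Call:
{"method": "step_arm", "body": {
  "delta_pos": [
    [-0.06,0.015,0],
    [-0.04,0.01,0],
    [0,0,0]
  ],
  "turn": [0,0,0]
}}

```text
time: 47.0
ee_pos: [0.5348, -0.1272, 0.0677]
eef_rot: [0.992, -0.126, 0.002, -0.001]
ft_force: [12.6, 4.2, -10.1]
width: 0.0236
grip_force: 15.0
```

At the stop. Now I'll release, lift and clear.

Call:
{"method": "step_arm", "body": {
  "delta_pos": [
    [0.04,0,0],
    [0,0,0],
    [0,0,0],
    [0,0,0],
    [0,0,0],
    [0,0,0],
    [0,0,0.4],
    [0,0,0.8],
    [0,0,1],
    [0,0,1],
    [0,0,0.8],
    [0,0,0]
  ],
  "turn": [0,0,0,0,0,0,0,0,0,0,0,0],
  "grip": 0.1
}}

```text
time: 48.2
ee_pos: [0.5352, -0.1285, 0.1713]
eef_rot: [0.992, -0.126, 0.003, 0.0]
ft_force: [1.2, -0.4, 0.1]
width: 0.0783
grip_force: 0.0
```

Call:
{"method": "step_arm", "body": {
  "delta_pos": [
    [0,-1,0.2],
    [0,-1,0],
    [0,-1,0],
    [0,-1,0],
    [0,-1,0],
    [0,-1,0],
    [0,-1,0],
    [0,-1,0],
    [0,-1,0],
    [0,0,0],
    [0,0,0]
  ],
  "turn": [0,0,0,0,0,0,0,0,0,0,0]
}}

```text
time: 49.3
ee_pos: [0.5331, -0.3532, 0.1719]
eef_rot: [0.992, -0.127, -0.0, -0.0]
ft_force: [0.4, 0.1, -0.1]
width: 0.0782
grip_force: 0.0
```

Run:
```python
from m import *
s=read_state();print(s["ee_pos"],s["time"])
c=look({"tab":(320,180,400,260,.087),"gate+tower":(320,195,380,290,.059),"batt":(325,240,365,290,.048),"sink":(95,200,155,275,.06),"cap":(160,223,210,275,.058),"coil":(165,180,215,250,.034)})
cv2.imwrite("pics/t8.png",cv2.resize(c["image"][180:300,90:390,::-1],None,fx=2.6,fy=2.6,interpolation=2))
```

```text
[ 0.53311928 -0.35322153  0.1719477 ] 49.3
tab [ 534.7 -128.3   23.6   13.    75.8   85. ] [ 0.5345 -0.1284  0.0882]
gate+tower [ 512.2 -122.5  116.2   44.2  -14.4  947. ] [ 0.5142 -0.1229  0.0588]
batt [ 476.3 -113.7   46.3   36.   -14.4  138. ] [ 0.4628 -0.1099  0.0492]
sink [497.5 311.   56.4  48.5  -8.9 544. ] [0.4976 0.3119 0.0588]
cap [485.2 230.6  34.8  33.9   2.5 270. ] [0.4851 0.2309 0.0577]
coil [520.3 204.2 112.1  53.7  37.1 412. ] [0.544  0.2187 0.0336]
```

View pics/t8.png

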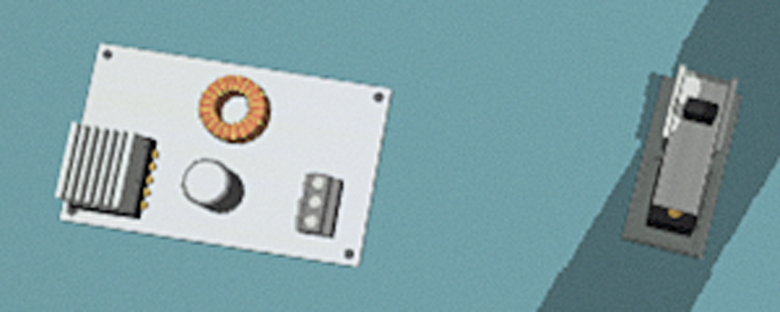

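The tab travelled 49.7 mm back and sits at (700,110), so the gate is shut. It covers the battery at (672,215), and the sink, capacitor and coil have not moved. Handing in.

```bash
python3 -c "
from bench import *
print(close_job())"
```

```text
the job is handed in; nothing more can be done
None
```

The job is handed in (no verdict came back): in the last picture the heat sink, capacitor and coil are in place on the plate, the battery is in its pocket with the gate shut over it, and the arm is clear, at about 49 s of the 131 s allowed.

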